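# Let down the pellet press

### The job

The pellet in the bench press is done: push down the end of the release valve's cross bar that lies farther from the robot to crack the valve open a fraction of a turn, just enough that the ram sinks slowly, always slower than a centimetre a second, until it is fully home. Then push down the other end of the bar to nip the valve shut finger-tight on its seat, with about one kilogram's push and never more than one and a half, and let go. Leave the things standing around undisturbed.

Things in the scene. Friction and masses are not known exactly. Their poses are not given: they have to be found in the camera images.
- ram (a joint): how far the press's ram has sunk, in m: 0 pumped up (start), 0.025 fully home on its stop. A vertical steel ram in the middle of the press with a 70 mm platen and a die 54 mm across on it. It moves only by its own weight and only as fast as the valve lets the oil past; its weight differs from run to run. The speed grows steadily with the valve's opening beyond the crack point, by about 4.5 mm/s for each 0.1 rad; wide open it drops
- valve (a joint): turn of the release valve's spindle from its seat, in rad: 0 on the seat, grows as it is opened (the bar's far end goes down), stop at 1.6. It starts shut, but is left anywhere from 0 to 0.12, and begins to pass oil somewhere between 0.2 and 0.75, differently each run. It stays where it is left (a stiff gland: 2.5 to 4 N at the bar's ends turns it); on the seat it stops dead
- platen (a point): centre of the platen's top face, 160 mm above the bench at the start, 135 mm when home; z up
- press: bench-top hydraulic press, fixed: white pump body 240 x 170 x 99 mm high, two pillars 116 mm apart, white crosshead 158 mm wide at 255 to 300 mm, black handwheel of 84 mm on top (to 360 mm), gauge on its front, pump lever on its right flank. Origin in the middle of its underside; x runs from its front to its back, y to its left flank, where the valve is, z up
- release_bar: the valve's cross bar: a round steel bar 12 mm thick and 110 mm long over its rounded ends, clamped by its middle across the end of the valve's spindle, 146 mm left of the press's middle and 80 mm above the bench; it swings in the upright plane along the press's x. Origin in its middle, y along the spindle, outward. At which slope it stands when the valve is shut differs from run to run: far end 0.1 to 0.6 rad up
- bar_middle (a point): middle of the cross bar, on the spindle's axis, 80 mm above the bench; a hub of 30 mm surrounds it
- bar_far (a point): point on the cross bar's centre line 40 mm from its middle, in the end farther from the robot: pushing this end down opens the valve
- bar_near (a point): point on the cross bar's centre line 40 mm from its middle, in the end nearer to the robot: pushing this end down shuts the valve
- mortar_mid (a point): bystander: white porcelain mortar, 92 mm wide, 42 mm high, open at the top; point half-way up
- jar_mid (a point): bystander: amber glass jar with a white cap, 60 mm wide, 85 mm high; point half-way up
- sleeve_mid (a point): bystander: spare steel die sleeve, a ring 54 mm wide, 40 mm high with a 15 mm bore; point half-way up

How it is judged:
By the outcome, as a careful person would: the job done as asked, in the order asked, and still so for the second after the job is handed in, with the robot touching nothing.
It also fails if it takes over 72 s, if anything falls off the work surface, if the arm or the gripper's body presses on something with over 40 N, if the wrist force passes 120 N, or if a joint passes its speed limit or range.

### The arm

A 7-joint arm with a two-finger parallel gripper is mounted at the origin on the work surface. World frame = base frame: x ahead of the robot, y to its left, z up, the work surface at z = 0. Lengths are in m, angles in rad, forces in N, time in s.
With the tool pointing down it reaches from about 0.425 to 0.925 m from the base axis. Payload 6.8 kg.
Tool frame: the origin (TCP) lies on the centre line of the jaws, within the pads' length; the fingertips stand 25 mm ahead of it and the grasp point (between the pads) lies 6 mm ahead of it; y points along the fingers, x is the direction in which the jaws open and shut, and the axes are right-handed (so a half turn about y gives the same grasp; the last joint's range is limited). The gripper opens to 88 mm and grips with 3 to 60 N. Pads are 20 mm wide; open, the fingers measure 115 mm over their backs; the gripper's body (75 mm by 178 mm) begins 61 mm behind the grasp point.
Start: joints at [-1.312, 0.477, 0.022, 1.555, -0.011, 1.109, -0.083], TCP at [0.242, 0.63, 0.248] pointing down, gripper open.
Joint ranges: [-2.96, 2.96], [-0.34, 2.1], [-1.41, 1.46], [0.24, 2.44], [-1.37, 4.51], [0.17, 1.92], [-2.96, 2.96]. Speed limits (rad/s): [2.39, 2.39, 3.14, 3.14, 3.14, 3.14, 3.14].

### API

Orientations are given as a 3x3 rotation matrix whose columns are the frame's x, y, z axes.
In Python, from cell import r gives the robot as it stands. Calls block until the motion is done:
- r.move_ptp(position, orientation): joint-space move of the TCP to a pose.
- r.move_l(position, rate=0.15, rot=None, contact_N=None): straight line of the TCP; rot=None keeps the orientation; rate is the mean speed in m/s. With contact_N (N) it stops when the force on the tool has changed by that much, and returns True; else False.
- r.move_joints(angles): joint-space move.
- r.command_gripper(opening): finger opening in m; the grip force is fixed at half the most; returns when the fingers have stopped.
- r.hold(seconds).
- r.inverse_kinematics(position, orientation): joint angles nearest the present ones, or None.
- r.state(): the state.
- r.camera(name): name is "scene" or "top"; returns the picture (480x640x3 uint8, red, green, blue); there is no depth.
- r.camera_params(name): a dict with "intrinsics" (3x3 intrinsics, pixels), "dist" ([k1, k2, p1, p2, k3] as OpenCV has them; the pictures are not rectified), "rvec" (rotation vector, rad) and "tvec" (3), from world to camera coordinates, as OpenCV has them. Camera axes: x right, y down, z forward; pixel columns grow to the right and rows downward; lengths in m; the calibration is good to about 2 mm. A picture is of the moment at which its call begins. camera_params takes no time and is no camera call.
A pose or a line that the arm cannot do raises r.PlanningError and nothing moves.
- r.finish_job(): hands the job in, once; it reports no verdict.
The state is a dict: "time_s": time; "joints": joint angles; "qd": joint speeds; "joint_torque": joint torques, N m; "eef_pos": TCP position; "ee_rot": TCP orientation; "wrist_force": force on the tool from outside, world axes, zero at the start; "ft_torque": the same for the moment, N m; "gripper_width": finger opening in m.
Only numpy, scipy, OpenCV 4.12 (cv2) and the standard library are available. Lean on these libraries where they do the work, as an engineer would, in place of code of your own. Each camera call takes 0.05 s, during which the arm holds its last target.

## Working session

There is one attempt and no reset: what is moved stays moved. The work goes in short steps, each a Python script; the robot and the scene stay as the last script left them, time stands still between calls to the robot, and variables do not carry over. Pictures are saved under pics/ and viewed, and the job is handed in when it is done.

```bash
ls; mkdir -p pics; python3 - <<'E'
from cell import r
import cv2,numpy as np
for n in ("scene","top"):
    im=r.camera(n); cv2.imwrite(f"pics/{n}0.png",im[:,:,::-1])
    p=r.camera_params(n); print(n,{k:np.round(np.array(v),4).tolist() for k,v in p.items()})
    R=cv2.Rodrigues(np.array(p['rvec']))[0]; print(-R.T@np.array(p['tvec']).ravel())
s=r.state(); print(s)
E
```

```text
pics
scene {'intrinsics': [[494.1799, 0.0, 314.7373], [0.0, 494.1799, 236.516], [0.0, 0.0, 1.0]], 'dist': [-0.0876, 0.0, 0.0, 0.0, 0.0], 'rvec': [2.0211, 1.6618, -0.5433], 'tvec': [-0.1966, -0.4095, 1.1223]}
[1.00618549 0.01196682 0.67334806]
top {'intrinsics': [[477.7884, 0.0, 311.9097], [0.0, 477.7884, 237.7015], [0.0, 0.0, 1.0]], 'dist': [-0.1088, 0.0, 0.0, 0.0, 0.0], 'rvec': [2.1184, -2.1223, 0.1459], 'tvec': [0.0998, 0.6171, 0.8745]}
[0.46281206 0.07112361 0.96759743]
{'time_s': 0.1, 'joints': array([-1.31209726,  0.4777323 ,  0.02233588,  1.55633502, -0.01151612,
        1.10930063, -0.0831124 ]), 'qd': array([-0.00088511, -0.00181208, -0.00123603, -0.00299485,  0.0011137 ,
        0.00089425, -0.00035772]), 'joint_torque': array([ 4.34633766e-03, -5.84093857e+01,  1.53976623e+00, -2.73314935e+01,
       -5.42738987e-02,  1.30686251e-02,  6.30951718e-05]), 'eef_pos': array([0.24189506, 0.62963184, 0.24677623]), 'ee_rot': array([[ 3.58622665e-01, -4.93910827e-04, -9.33482480e-01],
       [ 9.33481162e-01, -1.57169429e-03,  3.58622991e-01],
       [-1.64427686e-03, -9.99998643e-01, -1.02588743e-04]]), 'wrist_force': array([0.29616611, 0.85726981, 0.47211269]), 'ft_torque': array([ 0.00911468, -0.00559153,  0.0331025 ]), 'gripper_width': 0.08792925562431277}
```

View pics/scene0.png

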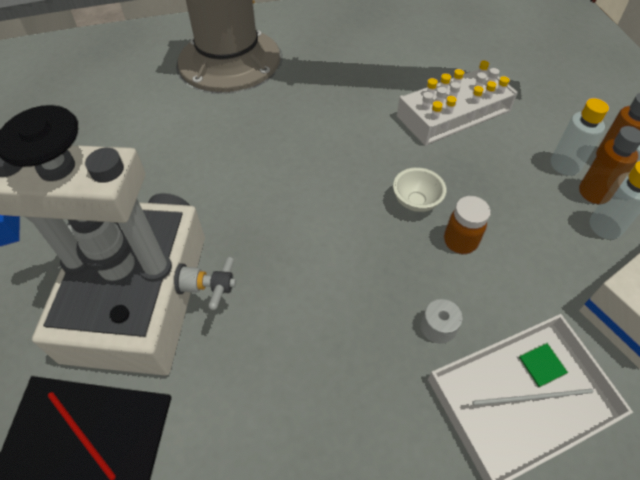

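View pics/top0.png

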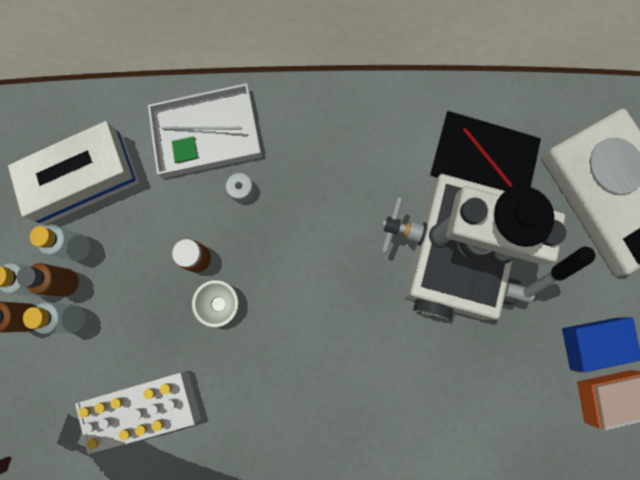

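```bash
python3 - <<'E'
import cv2,numpy as np
a=cv2.imread("pics/scene0.png")[240:325,160:260]; b=cv2.imread("pics/top0.png")[185:265,370:460]
a=cv2.resize(a,(400*1,340),interpolation=cv2.INTER_CUBIC);b=cv2.resize(b,(400,356),interpolation=cv2.INTER_CUBIC)[:340]
cv2.imwrite("pics/z0.png",np.hstack([a,b]))
E
```

```text
(no output)
```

View pics/z0.png

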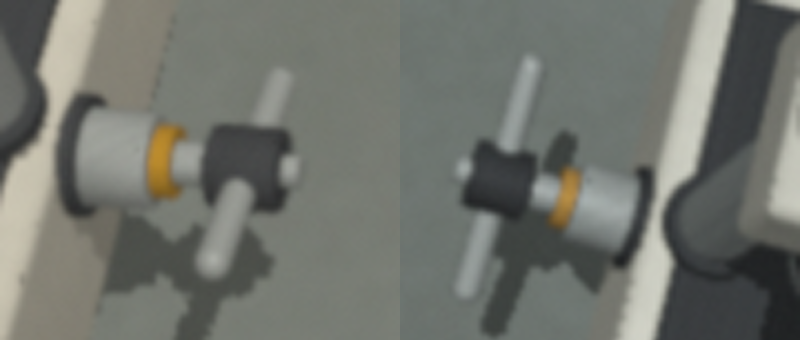

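```bash
cat > h.py <<'E'
import cv2,numpy as np
from cell import r
P={n:{k:np.array(v,float) for k,v in r.camera_params(n).items()} for n in("scene","top")}
def ray(n,uv):
    p=P[n];R=cv2.Rodrigues(p['rvec'])[0]
    x=cv2.undistortPoints(np.array([[uv]],float),p['intrinsics'],p['dist'])[0,0]
    d=R.T@np.array([x[0],x[1],1]);return -R.T@p['tvec'].ravel(),d/np.linalg.norm(d)
def plane(n,uv,z):
    c,d=ray(n,uv);return c+d*(z-c[2])/d[2]
def tri(us,ut):
    A=np.zeros((3,3));b=np.zeros(3);rs=[ray("scene",us),ray("top",ut)]
    for c,d in rs:
        M=np.eye(3)-np.outer(d,d);A+=M;b+=M@c
    X=np.linalg.solve(A,b);return X,[round(1e3*np.linalg.norm((np.eye(3)-np.outer(d,d))@(X-c)),1) for c,d in rs]
def proj(n,X):
    p=P[n];return cv2.projectPoints(np.array(X,float).reshape(-1,3),p['rvec'],p['tvec'],p['intrinsics'],p['dist'])[0][:,0]
E
python3 - <<'E'
from h import *
far=tri((213,305.7),(399.5,199)); near=tri((230.5,258.8),(385.1,250.7))
print(far,near); f,n=far[0],near[0]; m=(f+n)/2;d=f-n
print("mid",m,"len",np.linalg.norm(d),"slope",np.arctan2(d[2],np.hypot(*d[:2])),"yaw",np.arctan2(d[1],d[0]))
# press left upper edge in top at z=.099
g=cv2.imread("pics/top0.png")
for uv in [(441,176),(410,297),(499,319)]: print(plane("top",uv,.099))
a=cv2.resize(cv2.imread("pics/scene0.png")[190:300,40:180],(560,440),interpolation=cv2.INTER_CUBIC);cv2.imwrite("pics/z1.png",a)
b=cv2.resize(g[165:330,400:570],(680,600),interpolation=cv2.INTER_CUBIC);cv2.imwrite("pics/z2.png",b)
for uv,z in [((216,303),.021),((191,254),.043),((239,186),.02)]: print(plane("top",uv,z))
E
```

```text
(array([ 0.6831547 , -0.06731803,  0.09500396]), [np.float64(0.3), np.float64(0.3)]) (array([ 0.59027743, -0.04131851,  0.06010315]), [np.float64(0.4), np.float64(0.4)])
mid [ 0.63671607 -0.05431827  0.07755356] len 0.1025681626371045 slope 0.34720338168855536 yaw -0.2729476702240408
[ 0.72667906 -0.14661461  0.099     ]
[ 0.50010821 -0.08011566  0.099     ]
[ 0.45895525 -0.24132021  0.099     ]
[0.49182494 0.29041172 0.021     ]
[0.58730894 0.33862925 0.043     ]
[0.73196849 0.25053539 0.02      ]
```

View pics/z1.png

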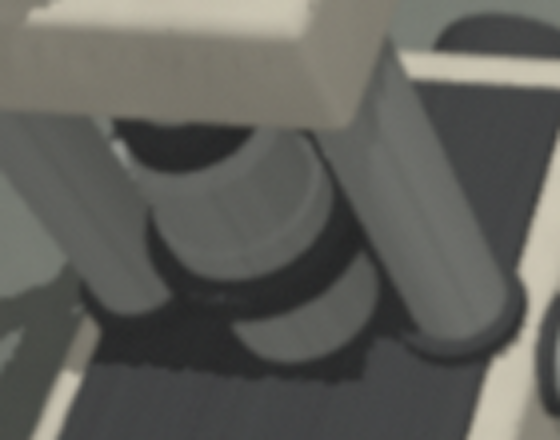

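View pics/z2.png

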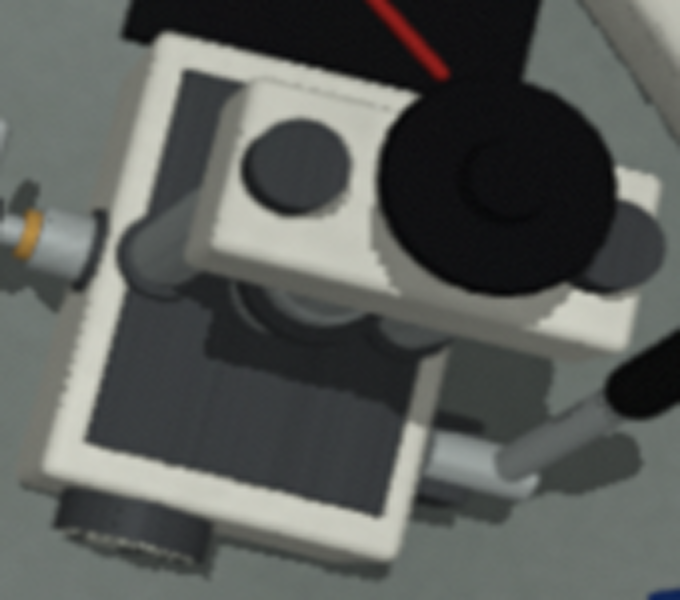

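```bash
cat >> h.py <<'E'
yaw=-0.28
ex=np.array([np.cos(yaw),np.sin(yaw),0]);ey=np.array([-np.sin(yaw),np.cos(yaw),0]);ez=np.array([0,0,1.])
mid=np.array([.6367,-.0543,.079])
def ori(t,s=1):
    y=-ez*np.cos(t)-ey*np.sin(t); x=s*ex; return np.column_stack([x,y,np.cross(x,y)])
def tcp(tip,R): return np.asarray(tip)-0.025*R[:,1]
def snap(name,n="scene"):
    im=r.camera(n)[:,:,::-1].copy();cv2.imwrite(f"pics/{name}.png",im);return im
E
python3 - <<'E'
from h import *
for t in (0,.2,.4):
  for s in (1,-1):
    R=ori(t,s); print(t,s,[ (None if q is None else np.round(q,2)) for q in (r.inverse_kinematics(tcp(mid+u*ex+h*ez,R),R) for u,h in ((.045,.06),(-.0525,.0),(-.05,.1)))])
fs=[]
for i in range(10):
    r.hold(.02); fs.append(r.state()['wrist_force'])
print(np.mean(fs,0),np.std(fs,0),r.state()['time_s'])
E
```

```text
0 1 [array([-0.45,  0.66,  0.69,  1.64, -0.48,  1.01,  0.12]), array([-0.46,  0.57,  0.57,  1.92, -0.43,  0.78,  0.07]), array([-0.55,  0.45,  0.68,  1.84, -0.34,  0.97, -0.  ])]
0 -1 [array([-0.05,  0.57,  0.08,  1.61, -0.05,  0.96,  2.91]), array([-0.07,  0.51,  0.04,  1.89, -0.03,  0.75,  2.85]), array([-0.18,  0.39,  0.19,  1.82, -0.09,  0.95,  2.9 ])]
0.2 1 [array([-0.52,  0.7 ,  0.68,  1.61, -0.26,  1.03, -0.1 ]), array([-0.57,  0.61,  0.59,  1.88, -0.19,  0.81, -0.21]), array([-0.62,  0.49,  0.66,  1.81, -0.12,  1.  , -0.23])]
0.2 -1 [array([-0.12,  0.6 ,  0.06,  1.57,  0.18,  1.05,  2.69]), array([-0.17,  0.54,  0.04,  1.85,  0.22,  0.85,  2.57]), array([-0.22,  0.42,  0.1 ,  1.78,  0.17,  1.03,  2.65])]
0.4 1 [array([-0.61,  0.76,  0.7 ,  1.56, -0.09,  1.08, -0.26]), array([-0.68,  0.69,  0.62,  1.83, -0.02,  0.89, -0.4 ]), array([-0.71,  0.56,  0.68,  1.77,  0.04,  1.07, -0.39])]
0.4 -1 [array([-0.2 ,  0.65,  0.04,  1.53,  0.36,  1.16,  2.52]), array([-0.26,  0.6 ,  0.03,  1.8 ,  0.4 ,  0.99,  2.37]), array([-0.27,  0.47,  0.05,  1.74,  0.36,  1.16,  2.46])]
[0.13932748 0.09641292 0.085516  ] [0.45675377 0.36793874 0.75174471] 0.2667
```

```bash
python3 - <<'E'
from h import *
r.command_gripper(0.0)
R=ori(.35)
r.move_ptp(tcp(mid+.045*ex+.06*ez+.12*ey+.1*ez,R),R); print(r.state()['time_s'])
r.move_l(tcp(mid+.045*ex+.05*ez,R),rate=.2)
s=r.state();print(s['time_s'],s['gripper_width'],s['eef_pos']+.025*s['ee_rot'][:,1]-mid)
a=snap("scene1");b=snap("top1","top")
A=cv2.resize(a[150:330,40:280],(560,420),interpolation=cv2.INTER_CUBIC)
cv2.imwrite("pics/z3.png",A)
E
```

```text
4.2417
5.2083 0.00040403289424429864 [ 0.04428441 -0.01114357  0.05063437]
```

View pics/z3.png

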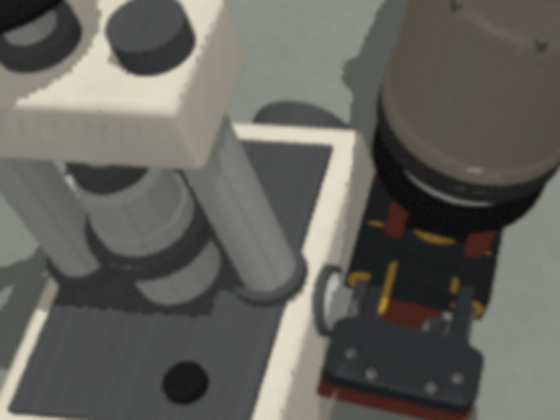

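View pics/top1.png

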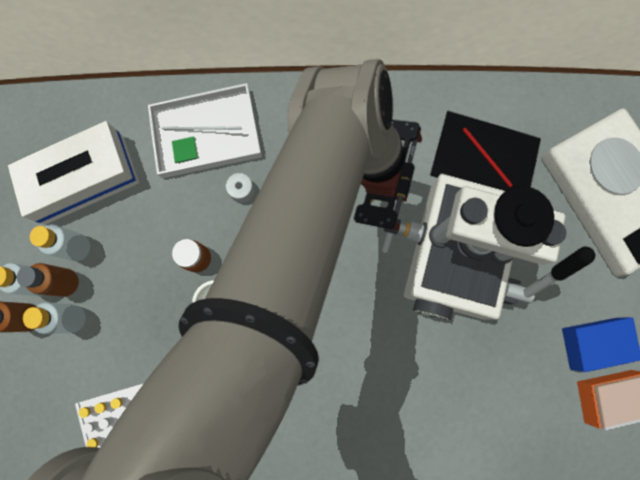

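```bash
cat >> h.py <<'E'
cen=mid-.146*ey; cen[2]=0
ref=cv2.imread("pics/scene1.png")
p0=proj("scene",[cen+.160*ez])[0];p1=proj("scene",[cen+.135*ez])[0]
U=8
def up(im): return cv2.GaussianBlur(cv2.resize(cv2.cvtColor(im,cv2.COLOR_BGR2GRAY),None,fx=U,fy=U,interpolation=cv2.INTER_CUBIC),(0,0),4)
X0,X1,Y0,Y1=85,119,238,262
T=up(ref[Y0-4:Y1+4,X0-4:X1+4])[4*U:-4*U,4*U:-4*U]
def ram(im=None):
    if im is None: im=r.camera("scene")[:,:,::-1]
    m=8;M=cv2.matchTemplate(up(np.ascontiguousarray(im[Y0-m:Y1+22,X0-m:X1+m])),T,cv2.TM_CCOEFF_NORMED)
    _,v,_,(x,y)=cv2.minMaxLoc(M)
    d=np.array([x/U-m,y/U-m]); g=p1-p0
    return 25*d@g/(g@g), v   # mm sunk
E
python3 - <<'E'
from h import *
print(p0,p1,p1-p0,ram(ref))
R=ori(.35)
r.move_l(tcp(mid+.045*ex+.036*ez,R),rate=.05)
f0=np.mean([(r.hold(.02),r.state()['wrist_force'])[1] for _ in range(10)],0);print("f0",f0)
base=[ram() for _ in range(3)];print(base); b=np.median([x[0] for x in base])
h=.036;hits=0
for i in range(14):
    h-=.0013
    r.move_l(tcp(mid+.045*ex+h*ez,R),rate=.02); r.hold(.2)
    s=r.state();d,v=ram()
    print(i,round(h*1e3,1),round(s['time_s'],2),"F",np.round(s['wrist_force']-f0,1),"ram %.2f %.3f"%(d-b,v))
    if d-b>.35: break
cv2.imwrite("pics/z4.png",cv2.resize(snap("scene2")[150:330,40:280],(560,420),interpolation=cv2.INTER_CUBIC))
E
```

```text
[102.35374954 239.96469645] [108.96275957 250.71061415] [ 6.60901002 10.7459177 ] (np.float64(0.0), 0.9999992847442627)
f0 [-0.08345297 -0.11210867  0.25255734]
[(np.float64(0.0), 0.9995381236076355), (np.float64(0.0), 0.9995465874671936), (np.float64(0.0), 0.9995617270469666)]
0 34.7 6.51 F [ 0.2  0.2 -0.9] ram 0.00 1.000
1 33.4 7.01 F [-0.2  0.2 -0.6] ram 0.00 1.000
2 32.1 7.51 F [0.8 0.1 0.5] ram 0.00 1.000
3 30.8 8.01 F [-0.3  0.4 -0.2] ram 0.00 1.000
4 29.5 8.51 F [ 0.3 -0.1  0.4] ram 0.00 1.000
5 28.2 9.01 F [ 0.1 -0.5 -0.2] ram 0.00 1.000
6 26.9 9.51 F [ 0.5  0.4 -0.3] ram 0.00 1.000
7 25.6 10.01 F [ 0.5 -0.3 -0.8] ram 0.00 1.000
8 24.3 10.51 F [ 0.8 -0.2  1. ] ram 0.00 1.000
9 23.0 11.01 F [1.1 0.1 1.8] ram 0.00 1.000
10 21.7 11.51 F [0.1 0.1 1.5] ram 0.00 1.000
11 20.4 12.01 F [1.5 0.3 0.6] ram 0.00 1.000
12 19.1 12.51 F [ 1.3 -0.1  1.1] ram 0.00 1.000
13 17.8 13.01 F [2.  0.4 1.3] ram 0.00 0.999
```

View pics/z4.png

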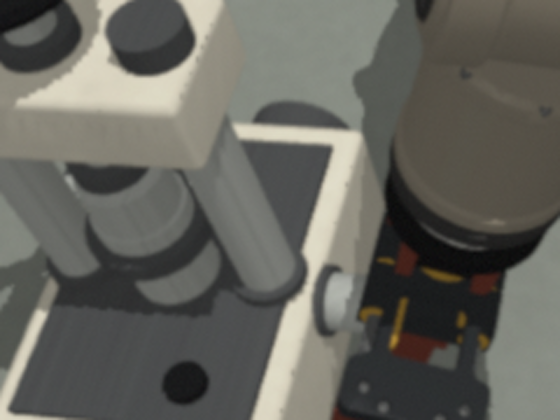

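```bash
python3 - <<'E'
from h import *
R=ori(.35);h=.0178;f0=np.array([-.08,-.11,.25])
for i in range(28):
    h-=.0013
    r.move_l(tcp(mid+.045*ex+h*ez,R),rate=.02); r.hold(.15)
    s=r.state();d,v=ram()
    print(i,round(h*1e3,1),round(s['time_s'],2),"F",np.round(s['wrist_force']-f0,1),"ram %.2f %.3f"%(d,v))
    if d>.2: break
for i in range(4):
    r.hold(.15);print(r.state()['time_s'],ram())
E
```

```text
0 16.5 13.51 F [0.8 0.4 2.2] ram 0.00 1.000
1 15.2 13.96 F [1.4 0.7 1.9] ram 0.00 1.000
2 13.9 14.41 F [0.7 0.3 0.3] ram 0.00 1.000
3 12.6 14.86 F [1.1 0.2 0.2] ram 0.00 1.000
4 11.3 15.31 F [ 1.9 -0.1  0.8] ram 0.00 1.000
5 10.0 15.76 F [ 1.7 -0.5  1. ] ram 0.00 1.000
6 8.7 16.21 F [0.4 0.2 1.3] ram 0.00 1.000
7 7.4 16.66 F [ 1.8 -0.   0.5] ram 0.00 1.000
8 6.1 17.11 F [1.5 0.  1.5] ram 0.00 1.000
9 4.8 17.56 F [ 0.5 -0.8  1.2] ram 0.00 1.000
10 3.5 18.01 F [ 1.9 -0.2  1.5] ram 0.00 1.000
11 2.2 18.46 F [1.5 0.  0.2] ram 0.00 1.000
12 0.9 18.91 F [1.1 0.1 1.3] ram 0.00 1.000
13 -0.4 19.36 F [1.  0.1 0.4] ram 0.00 1.000
14 -1.7 19.81 F [1.9 0.9 1.6] ram 0.21 0.999
20.0083 (np.float64(0.34076574070252297), 0.9990419745445251)
20.2083 (np.float64(0.5517629088936292), 0.9991117715835571)
20.4083 (np.float64(0.5517629088936292), 0.9990776181221008)
20.6083 (np.float64(0.7627600770847356), 0.998956024646759)
```

```bash
python3 - <<'E'
from h import *
R=ori(.35);h=-.0017
def meas(n):
    ts=[];ds=[]
    for i in range(n):
        ts.append(r.state()['time_s']);ds.append(ram()[0]);r.hold(.08)
    v=np.polyfit(ts,ds,1)[0];print("h %.1f t %.2f d %.2f v %.2f"%(h*1e3,ts[-1],ds[-1],v));return v,ds[-1]
for i in range(8):
    dz=.0010
    h-=dz;r.move_l(tcp(mid+.045*ex+h*ez,R),rate=.02)
    v,d=meas(7)
    if v>3.2 : break
meas(6)
E
```

```text
h -2.7 t 21.71 d 2.55 v 1.70
h -3.7 t 22.89 d 5.91 v 3.02
h -4.7 t 24.07 d 10.37 v 3.86
h -4.7 t 24.88 d 13.81 v 4.39
```

```bash
python3 - <<'E'
from h import *
prev=[]
for i in range(20):
    d,v=ram();prev.append(d);print("%.2f %.2f %.3f"%(r.state()['time_s'],d,v),end="; ")
    if len(prev)>4 and max(prev[-4:])-min(prev[-4:])<.1: break
    r.hold(.3)
cv2.imwrite("pics/z5.png",cv2.resize(snap("scene3")[150:330,40:280],(560,420),interpolation=cv2.INTER_CUBIC))
E
```

```text
25.06 14.15 0.999; 25.41 15.72 0.999; 25.76 17.17 0.999; 26.11 18.61 0.999; 26.46 19.85 0.998; 26.81 21.29 0.998; 27.16 22.65 0.998; 27.51 23.97 0.998; 27.86 24.31 0.998; 28.21 24.31 0.998; 28.56 24.44 0.998; 28.91 24.44 0.998; 29.26 24.31 0.998; 29.61 24.31 0.998; 29.96 24.44 0.998; 30.31 24.44 0.998; 30.66 24.31 0.998; 31.01 24.31 0.998; 31.36 24.31 0.998; 31.71 24.31 0.998;
```

View pics/z5.png

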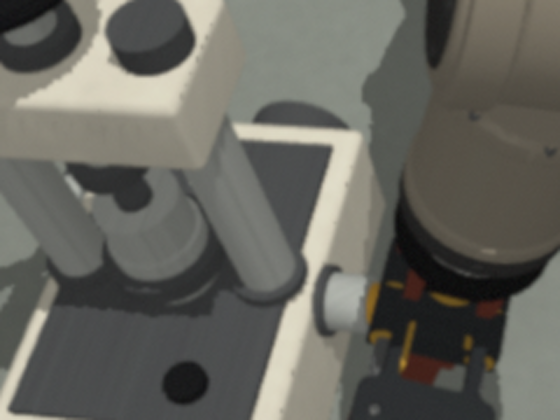

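```bash
python3 - <<'E'
from h import *
R=ori(.35);Rn=ori(.08)
u=-.0525
def F(n=10): 
    return np.mean([(r.hold(.02),r.state()['wrist_force'])[1] for _ in range(n)],0)
r.move_l(tcp(mid+.045*ex+.06*ez,R),rate=.15)
r.move_l(tcp(mid+u*ex+.06*ez,Rn),rate=.15,rot=Rn)
r.move_l(tcp(mid+u*ex+.024*ez,Rn),rate=.08)
f0=F(15);np.save("f0.npy",f0);print(r.state()['time_s'],"f0",f0)
b=snap("scene4")
thr=7.5
for k in range(4):
    hit=r.move_l(tcp(mid+u*ex-.018*ez,Rn),rate=.007,contact_N=thr)
    s=r.state();f=F(8)-f0
    print(hit,s['time_s'],"h",(s['eef_pos']+.025*s['ee_rot'][:,1]-mid)[2]*1e3,"inst",s['wrist_force']-f0,"avg",f)
    if not hit or f[2]>5.5 or s['time_s']>50: break
    thr=max(3.5,8-f[2])
cv2.imwrite("pics/z6.png",cv2.resize(snap("scene5")[150:330,80:320],(560,420),interpolation=cv2.INTER_CUBIC))
E
```

```text
33.9917 f0 [ 0.24687395 -0.07706252 -0.03820316]
True 35.9667 h 16.115656857214873 inst [-0.71018458  0.19222974  1.65858539] avg [-0.48598269  0.38969743  2.64053617]
True 37.7167 h 9.16714559996909 inst [-0.59627663 -0.40785025  2.13321909] avg [ 0.30638906 -0.07470078  2.15857785]
True 40.575 h -12.481668904844549 inst [-1.22811061  1.60268694  5.68267885] avg [-1.20735103  0.81130667  5.35483154]
True 40.9917 h -12.54216450838086 inst [-1.38202822  0.63858275  7.19134461] avg [-1.69646261  0.52352038  6.3252938 ]
```

View pics/z6.png

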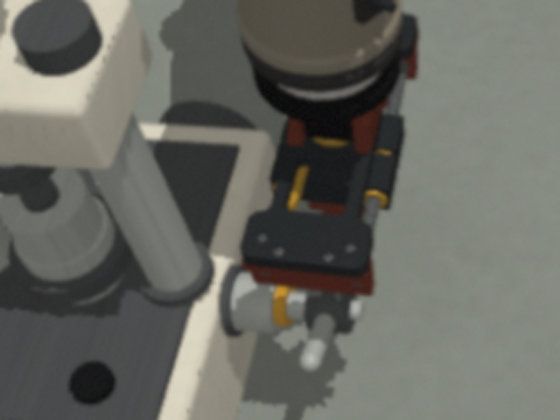

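```bash
python3 - <<'E'
from h import *
f0=np.load("f0.npy")
def F(n=12): 
    return np.mean([(r.hold(.02),r.state()['wrist_force'])[1] for _ in range(n)],0)-f0
p=r.state()['eef_pos'].copy(); f=F(); print(f)
for k in range(20):
    st=.0001 if f[2]<8.3 else .00005
    p[2]-=st
    hit=r.move_l(p,rate=.003,contact_N=max(3.0,13-f[2]))
    f=F();s=r.state();print(hit,round(s['time_s'],2),"cmd %.2f act %.2f"%(p[2]*1e3,s['eef_pos'][2]*1e3),np.round(f,2))
    if f[2]>9.3 or s['time_s']>52: break
    if hit: p[2]=s['eef_pos'][2]
E
```

```text
[-1.51559793  0.48180494  6.40536129]
False 42.52 cmd 91.35 act 91.54 [-3.67  1.25  5.57]
False 42.98 cmd 91.25 act 91.48 [-3.74  1.46  6.03]
False 43.42 cmd 91.15 act 91.43 [-3.8   1.34  6.78]
False 43.88 cmd 91.05 act 91.38 [-3.65  1.33  6.86]
False 44.33 cmd 90.95 act 91.37 [-4.09  1.54  7.77]
False 44.77 cmd 90.85 act 91.35 [-4.73  1.72  8.48]
False 45.23 cmd 90.80 act 91.32 [-4.26  1.6   8.92]
False 45.67 cmd 90.75 act 91.29 [-4.51  1.64  8.76]
False 46.12 cmd 90.70 act 91.27 [-4.51  1.76  9.34]
```

```bash
python3 - <<'E'
from h import *
p=r.state()['eef_pos'].copy(); 
r.move_l(p+.06*ez,rate=.1)
r.move_l(p+.12*ez+.2*ey,rate=.25)
print(r.state()['time_s'],r.state()['wrist_force']-np.load("f0.npy"),r.state()['eef_pos'])
a=snap("scene6");b=snap("top6","top");print(ram(a),r.state()['time_s'])
a=cv2.resize(a[240:325,160:260],(400,340),interpolation=cv2.INTER_CUBIC);b=cv2.resize(b[185:265,370:460],(400,356),interpolation=cv2.INTER_CUBIC)[:340]
cv2.imwrite("pics/z7.png",np.hstack([a,b]))
E
```

```text
47.8667 [-0.47105202 -0.62421373  0.45641913] [0.64106433 0.15227685 0.21071278]
(np.float64(24.43903927979863), 0.998102068901062) 47.9667
```

View pics/z7.png

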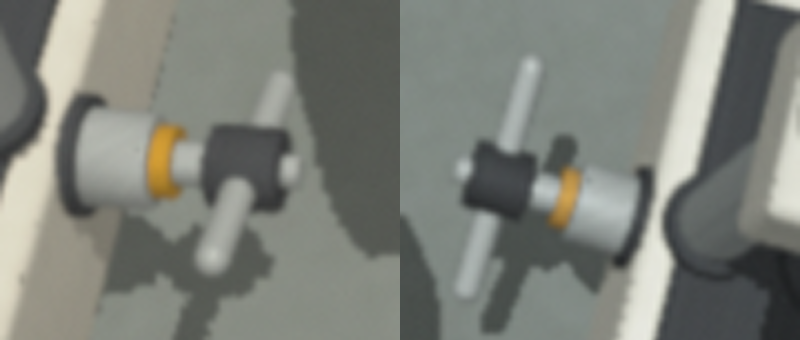

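View pics/top6.png

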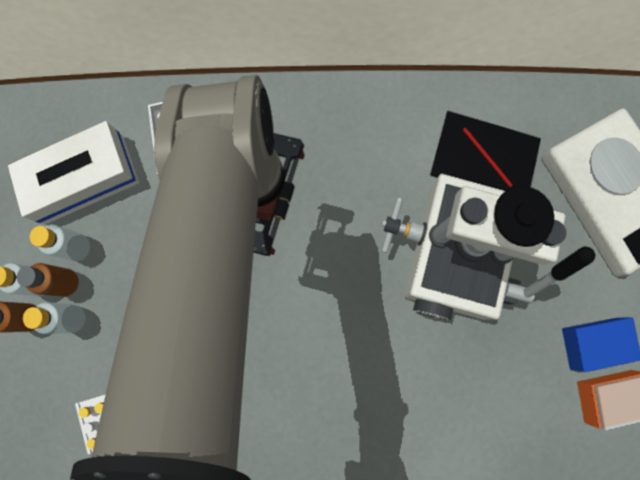

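```bash
python3 - <<'E'
from h import *
a=cv2.imread("pics/scene0.png");b=cv2.imread("pics/scene6.png")
d=cv2.absdiff(a,b).max(2)
z=d[240:325,160:235];print("bar diff px>25:",(z[:, :70]>25).sum())
cv2.imwrite("pics/d.png",np.hstack([b,cv2.cvtColor(d,cv2.COLOR_GRAY2BGR)])[::1,:][:, :].copy()[:, ::2][::2])
s=r.state();print(s['time_s'])
E
```

```text
bar diff px>25: 46
47.9667
```

View pics/d.png

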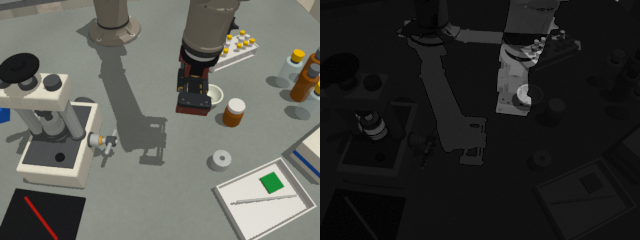

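The difference picture shows changes only at the arm, its shadow, the ram and, slightly, the bar. The jar, sleeve and the visible part of the mortar are where they were. I'm handing in now.

```bash
python3 -c "
from cell import r
print(r.finish_job())"
```

```text
the job is handed in; nothing more can be done
None
```

I opened the valve, let the ram sink fully home, shut the valve on its seat and let go. The job was handed in at about 48 s, and no verdict was reported.

- **Opening:** I pushed the far end of the bar down in small steps until the camera showed the ram starting to move, then about 3 mm further. The ram sank at up to about 4.4 mm/s.
- **Ram home:** It stopped at a measured 24.3–24.4 mm, 0.6 mm short of the nominal 25 mm. I put that down to image scale, because the reading stayed there for about 4 s with the valve still open.
- **Shutting:** I pushed the near end down until it stopped hard on the seat. The final push averaged 9.3 N vertically, about 10.5 N in all three directions. No averaged reading was higher. Brief peaks were not recorded, but the force noise is about 0.75 N.
- **Last checks:** The bar is back within a pixel or so of its starting slope. I judged it seated from the hard stop, not from a measured angle. The wrist force was back to noise level with the arm clear.
- **Bystanders:** The jar and sleeve show no movement in the before-and-after pictures. The mortar was partly hidden behind the gripper in the last picture, and I saw no sign it had moved.

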